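# Close the glaze jar and hold its label clip pressed home

### The arm

A 6-joint arm with a two-finger parallel gripper is mounted at the origin on the work surface. World frame = base frame: x ahead of the robot, y to its left, z up, the work surface at z = 0. Lengths are in mm, angles in rad, forces in N, time in s.
With the tool pointing down it reaches from about 425 to 925 mm from the base axis. Payload 12.5 kg.
Tool frame: the origin (TCP) lies midway between the tips of the shut fingers; the grasp point (between the pads) lies 19 mm behind it; z points along the fingers, y is the line along which they close (so a half turn about z gives the same grasp; the last joint's range is limited). The gripper opens to 85 mm and grips with 20 to 120 N. Pads are 22 mm wide; open, the fingers measure 114 mm over their backs; the gripper's body (76 mm by 85 mm) begins 54 mm behind the grasp point. The pads swing forward as they close: fully open they stand 13 mm farther back than shut.
Start: joints at [1.089, 0.491, 1.559, -0, 1.092, -0.106], TCP at [229.37, 581.407, 231.327] pointing down, gripper open.
Joint ranges: [-3.1, 3.1], [-0.84, 2.19], [0.05, 2.79], [-1.13, 4.28], [0.06, 2.93], [-2.69, 2.69]. Speed limits (rad/s): [2.22, 2.22, 2.79, 3.14, 3.14, 3.14].

### API

Orientations are given as a unit quaternion [w, x, y, z].
In Python, from station import r, kin, monitor, vision, order gives the robot as it stands. Calls block until the motion is done:
- r.goto(position, orientation): joint-space move of the TCP to a pose.
- r.movel(position, rate=150, ori=None, until_force=None): straight line of the TCP; ori=None keeps the orientation; rate is the mean speed in mm/s. With until_force (N) it stops when the force on the tool has changed by that much, and returns True; else False.
- r.set_joints(angles): joint-space move.
- r.grip(opening, force=None): finger opening in mm; force is the grip in N (None keeps the last); returns when the fingers have stopped.
- r.wait(seconds).
- kin.ik(position, orientation): joint angles nearest the present ones, or None.
- monitor.get_state(): the state.
- vision.grab_frame(name): name is "scene" or "top" or "wrist"; returns a dict with "color" (384x512x3 uint8, red, green, blue), "mtx" (3x3 intrinsics, pixels), "T" (4x4, takes a point from camera to world coordinates). Camera axes: x right, y down, z forward; pixel columns grow to the right and rows downward; lengths in mm; the calibration is good to about 2 mm. A picture is of the moment at which its call begins. There is no depth.
A pose or a line that the arm cannot do raises r.Unreachable and nothing moves.
- order.finish_job(): hands the job in; it is judged then, once.
The state is a dict: "t": time; "joint_pos": joint angles; "qd": joint speeds; "joint_torque": joint torques, N m; "position": TCP position; "tcp_rot": TCP orientation; "contact_force": force on the tool from outside, world axes, zero at the start; "moment": the same for the moment, N m; "finger_gap": finger opening in mm; "finger_force": force on a finger pad.
Only numpy, scipy, OpenCV 4.12 (cv2) and the standard library are available. Lean on these libraries where they do the work, as an engineer would, in place of code of your own. Each camera call takes 0.05 s, during which the arm holds its last target. There are 200 camera calls.

### The job

Of the three glaze jars in their wooden stands, one still has a loose cap and no label clip: screw that cap fully shut (clockwise), then take the grey label clip off its wooden rail and push it down onto that stand's front lip, tongue in the slot behind the lip and label towards the robot, until it is fully home against the spring in the slot. Finish while still gripping the clip and holding it pressed home, because the spring lifts it again if you let go; leave everything else on the table where it is.

Things in the scene. Friction and masses are not known exactly. Their poses are not given: they have to be found in the camera images.
- cap_mid (a point): centre (half-way up) of the loose black ribbed screw cap, 50 mm across, 26 mm high, top 124 mm above the table. It turns, captive, about its upright axis on a white jar that is fixed in its stand. The jar's shoulder, 60 mm across, is 10 mm below the cap's underside. When shut, the small ridge on the cap's top points to the small lug on the shoulder, towards the lip
- cap (a joint): turn of that cap, rad: 0 is shut (a hard stop), it grows anticlockwise seen from above as the cap is undone, 1.5 at most; starts between 0.6 and 1.2 and stays where it is left; turning takes about 0.06 N m
- stand: that jar's wooden stand, fixed, 110 mm wide. Origin on the table under the front lip's middle; x points from lip to jar. Lip: board 8 mm thick (x -4 to 4 mm), top 70 mm above the table. Slot behind it, open upwards: x 4 to 16 mm, y -31 to 31 mm; then a rail as high as the lip. Jar axis at x 80 mm, y 0
- stand_b: another such stand with a shut jar and its label clip already fitted; the three stands' places in the row vary
- stand_c: another such stand with a shut jar and its label clip already fitted
- slot_home (a point): the point, with the stand's axes, where the label clip's grip centre (tag_grip) lies when the clip is fully home on the lip: 4 mm behind the lip's mid-plane, in the middle of its width, 96 mm above the table. Play in the slot is about 2.5 mm either way in x and 6 mm in y
- spring_pad (a joint): how far the steel spring pad in the slot is pressed down, m: 0 at rest (its top 24 mm below the lip's top), 0.010 when the clip is home. Pushing it takes 3 N at first and 8 N at home, and it pushes the clip up 10 mm if the clip is let go
- tag_grip (a point): centre of the grip tab of the grey plastic label clip (about 50 g); grip it here. Tab 12 mm thick (x), 28 mm wide (y), 40 mm high. Below it a bridge 23 x 60 mm, 6 mm thick, its underside 26 mm below this point; two plates hang from the bridge (see tag_foot). x points from the label plate to the tongue, z up. At the start the clip sits upright astride the wooden rail
- tag_foot (a point): point at the clip's lower end, midway between its two plates (4 mm to -x of tag_grip and 60 mm below it). Tongue: 5 mm thick, 50 mm wide, 34 mm long, x 6.5 to 11.5 mm from here, ends level with this point. Label plate with paper card: 5 mm thick, 60 mm wide, 24 mm long, x -6.5 to -11.5 mm, ends 10 mm higher. The 13 mm gap between them goes over the lip
- rail: low wooden rail on the table, fixed, on which the clip sits: foot 60 x 130 x 10 mm, upright board 8 mm thick (x), 120 mm wide (y), its top 46 mm above the table. Origin under its centre
- cup: small dark open cup, 60 mm across and 60 mm high; bystander, origin under its centre
- knife: wide-bladed steel scraper with a wooden handle, lying on the table, 200 mm long; bystander
- roller: wooden roller lying on the table, 24 mm across and 160 mm long; bystander
- profile_frame: plywood board 130 x 100 mm with two wooden side strips and a flat clay disc, 24 mm high; bystander, origin under its centre
- bowl: terracotta bowl, 90 mm across and 45 mm high; bystander, origin under its centre
- kidney: flat wooden scraper 90 x 50 x 8 mm; bystander, origin under its centre
- weight: steel cylinder 44 mm across and 35 mm high; bystander, origin under its centre
Things that resemble listed ones, but are neither listed nor needed, are in the scene too. Of the things that look like the part that bears tag_grip, the smaller one is meant.

How it is judged (in metres and radians):
On the way, in this order (a step that is already met when the one before it is completed fails the run):
1. the loose cap is screwed shut (within 0.10 rad of its stop) (value of joint cap below 0.1 rad), for 0.2 s.
2. the label clip is pressed home behind the lip of that jar's stand (horizontal distance between tag_grip and slot_home below 0.01 m and z of tag_grip in the frame of slot_home below 0.0025 m and value of joint spring_pad above 0.0075 m and angle between the x axis of tag_grip and the x axis of slot_home, either way round below 0.15 rad and angle between tag_grip's own z axis and vertical below 0.12 rad and contact force between tag and spring_pad above 3 N and contact force between the fingers and tag above 2 N), for 0.3 s.
At the end, for the whole second after the job is handed in: Cap within 0.10 rad of shut. Clip on that stand's lip, grip centre within 10 mm sideways and 2.5 mm in height of slot_home, upright within 0.12 rad, in line within 0.15 rad; spring pad down over 7.5 mm with over 3 N; fingers still on the clip with over 2 N (all of step 2 and value of joint cap below 0.1 rad); the arm keeps its last pose, push and grip.
It fails at once if a bystander is moved by more than 30 mm (distance of any of cup, knife, roller, profile_frame, bowl, kidney, weight from where it was at the start of the episode above 0.03 m).
It also fails if it takes over 56 s, if anything falls off the work surface, if the arm or the gripper's body presses on something with over 40 N, if the wrist force passes 120 N, or if a joint passes its speed limit or range.

## Working session

There is one attempt and no reset: what is moved stays moved. The work goes in short steps, each a Python script; the robot and the scene stay as the last script left them, time stands still between calls to the robot, and variables do not carry over. Pictures are saved under pics/ and viewed, at most 10 in all, crops included, and the job is handed in when it is done.

```bash
ls; mkdir -p pics; python3 - <<'E'
from station import r,kin,monitor,vision
import cv2,numpy as np
for n in("scene","top"):
    f=vision.grab_frame(n); cv2.imwrite(f"pics/{n}0.png",f["color"][:,:,::-1]); np.savez(f"{n}0.npz",**f)
    cv2.imwrite(f"pics/{n}0b.png",cv2.resize(f["color"][:,:,::-1],(800,600),interpolation=cv2.INTER_CUBIC))
    print(n,f["mtx"].round(1).tolist(),f["T"].round(3).tolist())
s=monitor.get_state();print(s)
E
```

```text
pics
scene [[460.1, 0.0, 243.3], [0.0, 460.1, 194.0], [0.0, 0.0, 1.0]] [[0.612, 0.457, -0.645, 1184.413], [0.791, -0.345, 0.506, -489.251], [0.008, -0.82, -0.573, 689.516], [0.0, 0.0, 0.0, 1.0]]
top [[353.8, 0.0, 256.2], [0.0, 353.8, 192.7], [0.0, 0.0, 1.0]] [[-0.004, -0.988, 0.156, 340.045], [-1.0, 0.004, -0.003, 64.613], [0.002, -0.156, -0.988, 1006.237], [0.0, 0.0, 0.0, 1.0]]
{'t': 0.1, 'joint_pos': array([ 1.08938287e+00,  4.91525818e-01,  1.55940477e+00,  2.82451933e-05,
        1.09168055e+00, -1.05588539e-01]), 'qd': array([-0.00042903, -0.00137738, -0.00030865,  0.0005929 ,  0.00170243,
       -0.00074295]), 'joint_torque': array([ 2.80929809e-03, -6.19445372e+01, -2.62020725e+01, -7.41672102e-05,
        2.94745849e-03,  4.31259900e-05]), 'position': array([229.27327363, 581.21364599, 230.76408226]), 'tcp_rot': array([-1.59320359e-04,  1.86814889e-01,  9.82395001e-01, -4.83842568e-04]), 'contact_force': array([-0.21397937, -0.5117228 ,  0.19947026]), 'moment': array([ 0.0040538 , -0.02482022,  0.00493727]), 'finger_force': 0.0, 'finger_gap': 85.61885295151009}
```

View pics/scene0b.png

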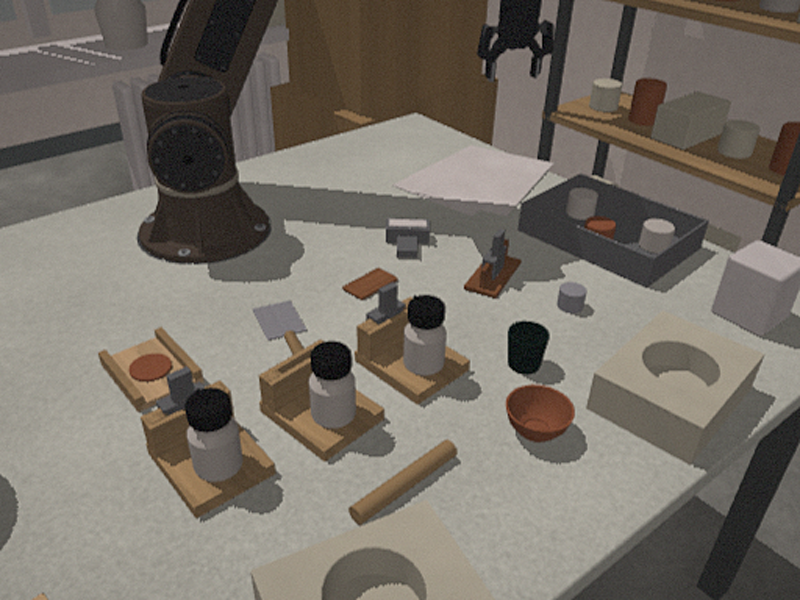

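View pics/top0b.png

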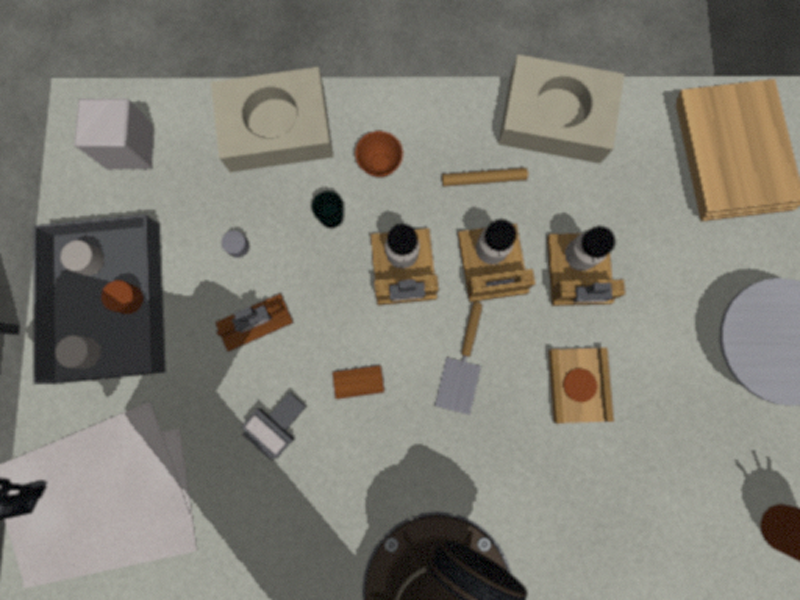

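The scene picture shows that the middle stand (800x600 top view, jar (500,240), lip (503,285)) has no grey clip. Its neighbours have clips at (407,290) and (597,292).

Candidates for the clip:
- (252,318): upright astride the dark rail. This is the smaller one and fits the description.
- (275,420): the bigger one lying on the table, a decoy.
- (407,290) and (597,292): already fitted.

I choose (252,318) and will measure it next.

```bash
cat > h.py <<'E'
import numpy as np,cv2
from scipy.spatial.transform import Rotation as R
def ray(f,px,z):
    K,T=f["mtx"],f["T"]; px=np.atleast_2d(np.asarray(px,float))
    d=np.c_[(px[:,0]-K[0,2])/K[0,0],(px[:,1]-K[1,2])/K[1,1],np.ones(len(px))]@T[:3,:3].T
    return T[:3,3]+d*((z-T[2,3])/d[:,2])[:,None]
def proj(f,P):
    K,T=f["mtx"],f["T"]; c=(np.atleast_2d(P)-T[:3,3])@T[:3,:3]
    return c[:,:2]/c[:,2:]*[K[0,0],K[1,1]]+[K[0,2],K[1,2]]
def down(a):  # tool down, finger-closing line (tool y) at world angle a (mod pi)
    y=np.array([np.cos(a),np.sin(a),0]); z=np.array([0,0,-1.]); x=np.cross(y,z)
    q=R.from_matrix(np.c_[x,y,z]).as_quat(); return q[[3,0,1,2]]
E
python3 - <<'E'
from h import *
f=dict(np.load("top0.npz")); s=.64
for n,px,z in [("cap",(500,235),124),("capL",(402,239),124),("capR",(598,242),124),("lipL",(466,295),70),("lipR",(532,288),70),("clip",(252,318),72),("railcorners",(220,335),10),("rail2",(290,308),10),("cup",(328,208),60),("kidney",(358,381),8),("weight",(235,241),35)]:
    print(n,ray(f,np.array(px)*s,z).round())
im=f["color"]; m=(im.max(2)<45).astype(np.uint8)
for c in cv2.findContours(m,0,2)[0]:
    if 150<cv2.contourArea(c)<900:
        e=cv2.minEnclosingCircle(c); print(e, ray(f,e[0],124).round(1))
from station import monitor,kin
print(R.from_quat(monitor.get_state()["tcp_rot"][[1,2,3,0]]).as_matrix().round(2))
E
```

```text
cap [[ 589. -103.  124.]]
capL [[583.  59. 124.]]
capR [[ 576. -264.  124.]]
lipL [[498. -51.  70.]]
lipR [[ 510. -165.   70.]]
clip [[459. 314.  72.]]
railcorners [[436. 388.  10.]]
rail2 [[485. 263.  10.]]
cup [[658. 190.  60.]]
kidney [[353. 138.   8.]]
weight [[604. 360.  35.]]
((12.5, 319.5), 17.67776870727539) [[175.3 644.8 124. ]]
((382.0, 154.5), 10.30786418914795) [[ 577.3 -261.8  124. ]]
((256.9189147949219, 152.67567443847656), 9.519834518432617) [[583.3  59.7 124. ]]
((319.70001220703125, 150.10000610351562), 9.741756439208984) [[ 589.6 -102.   124. ]]
((96.0, 189.0), 49.01030349731445) [[490.3 466.7 124. ]]
((210.0, 133.5), 11.236202239990234) [[635.  181.1 124. ]]
[[-0.93  0.37 -0.  ]
 [ 0.37  0.93 -0.  ]
 [ 0.   -0.   -1.  ]]
```

```bash
python3 - <<'E'
from h import *
from station import r,kin,monitor,vision
ims=[]
for n,p,a in [("clip",(400,320,290),1.57),("cap",(530,-103,330),1.57)]:
    r.goto(p,down(a)); print(monitor.get_state()["joint_pos"].round(2),monitor.get_state()["t"])
    f=vision.grab_frame("wrist"); np.savez(f"w_{n}.npz",**f); print(f["T"].round(2).tolist())
    cv2.imwrite(f"pics/w_{n}.png",cv2.resize(f["color"][:,:,::-1],(800,600),interpolation=cv2.INTER_CUBIC))
E
```

```text
[ 0.55  0.27  1.75  0.    1.12 -1.02] 1.3083
[[0.0, 0.96, 0.29, 324.55], [1.0, -0.0, -0.0, 320.73], [-0.0, 0.29, -0.96, 432.72], [0.0, 0.0, 0.0, 1.0]]
[-0.31  0.28  1.63  0.    1.24 -1.88] 2.9917
[[0.0, 0.96, 0.29, 454.8], [1.0, -0.0, -0.0, -101.99], [0.0, 0.29, -0.96, 472.81], [0.0, 0.0, 0.0, 1.0]]
```

View pics/w_clip.png

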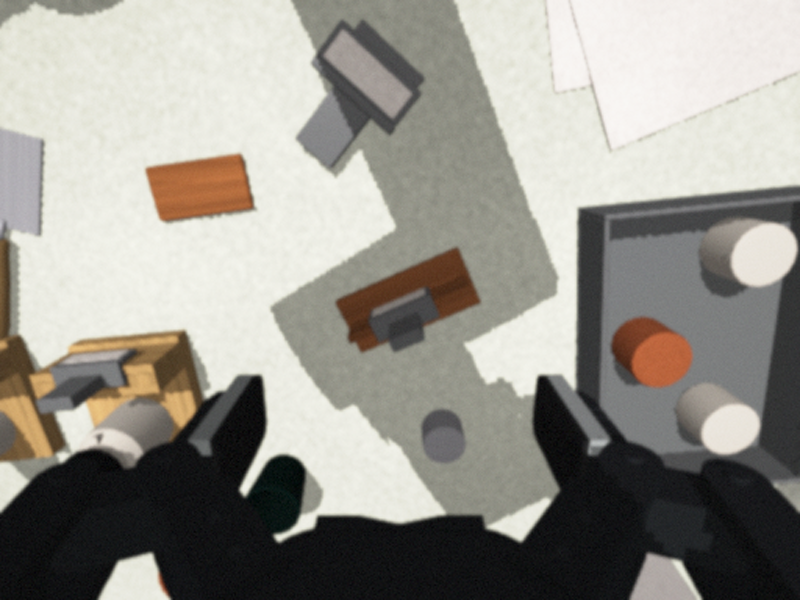

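View pics/w_cap.png

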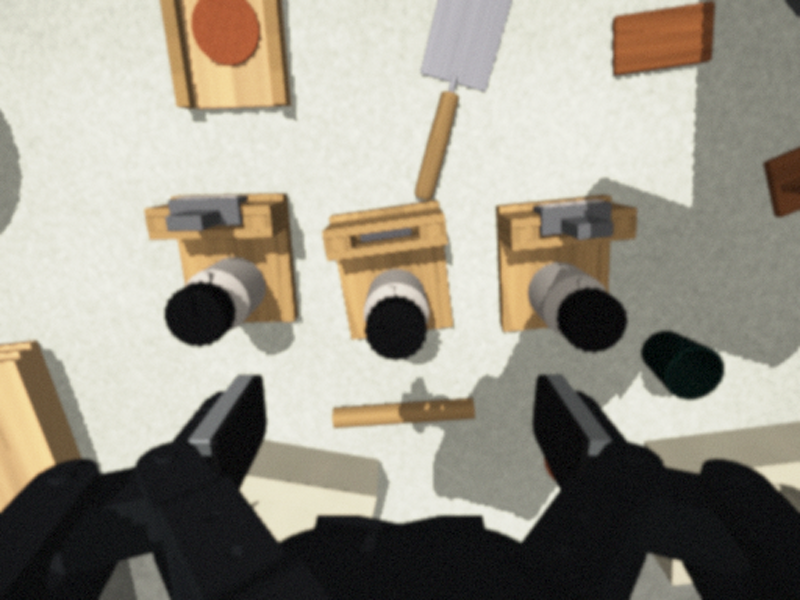

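The first picture shows the rail clip at (400,315), the larger lying decoy at (365,90) and the weight at (443,435). The second shows the empty slot at (385,237) in the middle stand and its cap at (396,327). Next is a brightened close crop of the clip, the cap and a fitted clip for comparison.

```bash
python3 - <<'E'
from h import *
a=np.load("w_clip.npz")["color"]; b=np.load("w_cap.npz")["color"]
def crop(im,cx,cy,h,g):
    c=im[cy-h:cy+h,cx-h:cx+h].astype(float)/255
    c=np.clip(c*g,0,1)**.6
    return cv2.resize((c*255).astype(np.uint8)[:,:,::-1],(390,290) if 0 else (290,290),interpolation=cv2.INTER_CUBIC)
top=np.hstack([crop(a,258,198,50,1.3),crop(b,253,208,24,5)])
bot=np.hstack([crop(a,55,240,50,1),crop(b,248,165,60,1)])
cv2.imwrite("pics/crop1.png",np.vstack([top,bot]))
E
```

```text
(no output)
```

View pics/crop1.png

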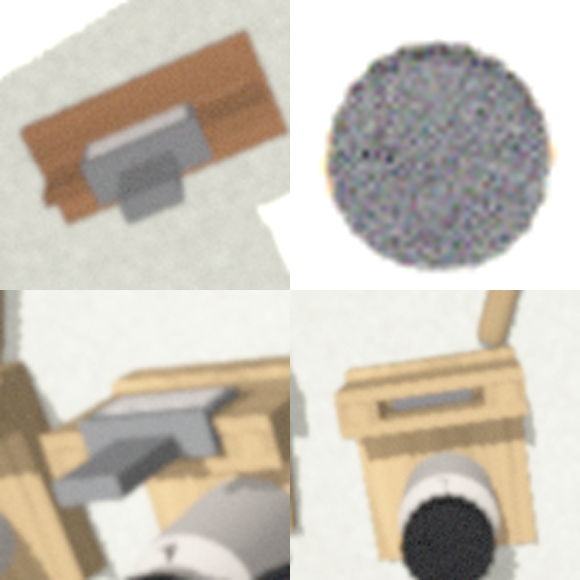

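The crop shows the light label card on the clip's robot-facing (upper) side, so the clip already faces the right way and this is the small one. The tab's top is at about (153,204) in the crop. The ridge can't be seen in the noise, so I'll turn the cap until it stops.

```bash
python3 - <<'E'
from h import *
a=dict(np.load("w_clip.npz")); b=dict(np.load("w_cap.npz")); t=dict(np.load("top0.npz"))
S=np.array([[224.4,150.9],[268.3,145.5],[224.4,157.1],[268.3,151.8]])
P=ray(b,S,70); print(P.round(1)); c=P.mean(0)
d=(P[1]-P[0]+P[3]-P[2]); yaw=np.arctan2(d[1],d[0])-np.pi/2
print("slot",c,"len",np.linalg.norm(d)/2,"yaw",yaw)
im=b["color"]; m=(im.max(2)<45).astype(np.uint8)
for k in cv2.findContours(m,0,2)[0]:
    e=cv2.minEnclosingCircle(k)
    if 10<e[1]<35: print("cap",e,ray(b,e[0],124).round(1))
ax=np.array([np.cos(yaw),np.sin(yaw)]); print("jar from slot",c[:2]+70*ax,"slot_home",c[:2]-6*ax)
# clip
o=np.array([208,148]);k=2.9
print("tab",ray(a,o+np.array([153,204])/k,92).round(1))
E1=ray(a,o+np.array([[22,130],[247,30]])/k,10); d=E1[1]-E1[0]; print("rail edge",E1.round(1),np.linalg.norm(d),np.arctan2(d[1],d[0])-np.pi/2)
B=ray(a,o+np.array([[83,158],[193,108]])/k,52); d=B[1]-B[0]; print("bridge edge",B.round(1),np.linalg.norm(d),np.arctan2(d[1],d[0])-np.pi/2)
E
```

```text
[[ 522.1 -144.9   70. ]
 [ 514.7  -84.2   70. ]
 [ 530.8 -145.2   70. ]
 [ 523.4  -84.1   70. ]]
slot [ 522.73908334 -114.60156723   70.        ] len 61.33904823788996 yaw 0.12151855094449648
cap ((436.0, 231.5), 26.19647216796875) [[618.9 133.5 124. ]]
cap ((253.1370391845703, 209.45555114746094), 19.44928550720215) [[ 588.1 -104.9  124. ]]
cap ((378.5, 203.0), 21.708393096923828) [[579.4  53.7 124. ]]
cap ((128.0, 200.5), 21.476831436157227) [[ 576.  -262.7  124. ]]
jar from slot [ 592.22288249 -106.11618829] slot_home [ 516.78332912 -115.32888542]
tab [[466.6 327.2  92. ]]
rail edge [[459.  260.1  10. ]
 [406.2 375.9  10. ]] 127.2406454393716 0.4280433898785756
bridge edge [[459.7 294.6  52. ]
 [435.  346.5  52. ]] 57.47992157074141 0.4441292161845105
```

```bash
python3 - <<'E'
from h import *
from station import r,kin,monitor,vision
st=monitor.get_state
def show(n):
    s=st(); print(n,round(s["t"],2),s["position"].round(1),"F",s["contact_force"].round(1),"M",s["moment"].round(2),"gap",round(s["finger_gap"],1),"ff",round(s["finger_force"],1),"j6",s["joint_pos"][5].round(3),flush=True)
r.goto((589.5,-104.5,200),down(0.65)); show("above")
hit=r.movel((589.5,-104.5,90),rate=100,until_force=8); show(("down",hit))
if not hit:
    r.grip(46,25); show("grip")
    q=np.array(st()["joint_pos"]); m0=st()["moment"][2]
    for i in range(10):
        q[5]+=0.14; r.set_joints(q); show(i)
        if abs(st()["moment"][2]-m0)>0.3: break
E
```

```text
above 3.95 [ 589.7 -104.1  200.5] F [-0.  -0.4 -0.5] M [ 0.   -0.06  0.  ] gap 85.4 ff 0.0 j6 -0.938
('down', False) 5.2 [ 589.8 -104.6   90.6] F [ 0.6  0.6 -0.3] M [-0.02  0.01  0.02] gap 85.5 ff 0.0 j6 -0.936
grip 5.62 [ 592.4 -103.6   91.6] F [11.6 10.4  5.3] M [ 1.63 -1.79 -0.05] gap 49.2 ff 29.2 j6 -0.936
0 5.88 [ 592.7 -103.4   91.7] F [ 4.6  4.5 -1.5] M [ 0.52 -0.46 -0.04] gap 49.2 ff 29.8 j6 -0.799
1 6.14 [ 593.  -103.2   91.7] F [ 5.6  5.3 -3.7] M [ 0.75 -0.68 -0.1 ] gap 49.6 ff 29.7 j6 -0.659
2 6.4 [ 593.3 -103.2   91.7] F [ 7.9  5.2 -3.7] M [ 0.91 -1.04 -0.02] gap 49.3 ff 29.7 j6 -0.519
3 6.66 [ 593.6 -103.1   91.7] F [ 9.4  7.1 -3.9] M [ 0.96 -1.24  0.  ] gap 49.6 ff 29.7 j6 -0.379
4 6.92 [ 593.9 -103.1   91.8] F [11.6  7.2 -5.8] M [ 1.04 -1.45 -0.03] gap 49.1 ff 29.6 j6 -0.239
5 7.17 [ 594.2 -103.1   91.8] F [12.7  6.9 -6.3] M [ 1.12 -1.74 -0.02] gap 49.1 ff 29.6 j6 -0.099
6 7.43 [ 594.6 -103.2   91.8] F [14.8  6.  -7.7] M [ 1.07 -1.99 -0.03] gap 49.6 ff 29.5 j6 0.041
7 7.69 [ 594.8 -103.5   91.9] F [14.9  5.8 -8.1] M [ 0.78 -2.16  0.13] gap 49.2 ff 29.5 j6 0.181
8 7.95 [ 594.9 -103.8   92.1] F [14.   1.9 -5.2] M [ 0.52 -2.12  0.38] gap 49.2 ff 29.5 j6 0.32
```

```bash
python3 - <<'E'
from h import *
from station import r,kin,monitor,vision
st=monitor.get_state
q=np.array(st()["joint_pos"])
for i in range(2):
    q[5]+=0.12; r.set_joints(q); r.wait(.1); s=st(); print(s["t"],s["position"],s["moment"].round(2),s["joint_pos"][5])
q[5]-=0.2; r.set_joints(q-0)  if 0 else None
r.grip(85); p=st()["position"]; r.movel((p[0],p[1],200)); 
r.goto((510,-104,250),down(1.57))
f=vision.grab_frame("wrist"); np.savez("w_cap2.npz",**f); print(f["T"].round(3).tolist())
im=np.clip((f["color"]/255.)*1.3,0,1)**.6
cv2.imwrite("pics/cap2.png",cv2.resize((im*255).astype(np.uint8)[:,:,::-1],(800,600),interpolation=cv2.INTER_CUBIC))
print(st()["t"])
E
```

```text
8.3 [ 595.6039854  -103.59142565   92.25741413] [ 0.68 -0.81  0.17] 0.4349682894827985
8.65 [ 595.74099422 -103.81843333   92.37812581] [ 0.51 -0.86  0.25] 0.55484644474117
[[0.002, 0.957, 0.29, 434.794], [1.0, -0.002, -0.001, -103.764], [-0.0, 0.29, -0.957, 392.695], [0.0, 0.0, 0.0, 1.0]]
12.125
```

View pics/cap2.png

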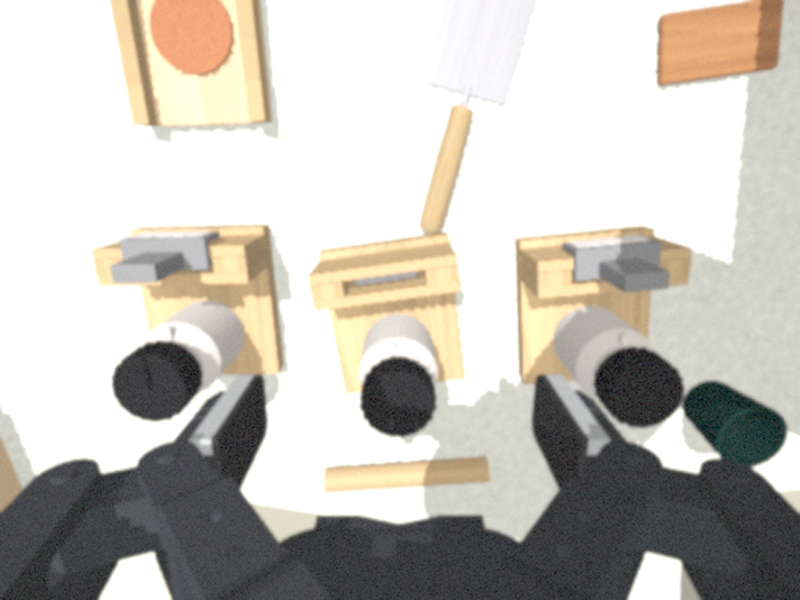

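The cap is at (398,397) and the slot at (385,280). The ridge is barely visible, so I'll average several frames of the cap.

```bash
python3 - <<'E'
from h import *
from station import r,monitor,vision
A=np.mean([vision.grab_frame("wrist")["color"].astype(float) for _ in range(12)],0)
o=[]
for cx,cy in((254,252),(101,243),(408,246)):
    c=A[cy-40:cy+28,cx-34:cx+34]/255; c=np.clip(c*5,0,1)**.8
    o.append(cv2.resize((c*255).astype(np.uint8)[:,:,::-1],(266,266),interpolation=cv2.INTER_CUBIC))
cv2.imwrite("pics/capavg.png",np.hstack(o)); print(monitor.get_state()["t"])
E
```

```text
12.725
```

View pics/capavg.png

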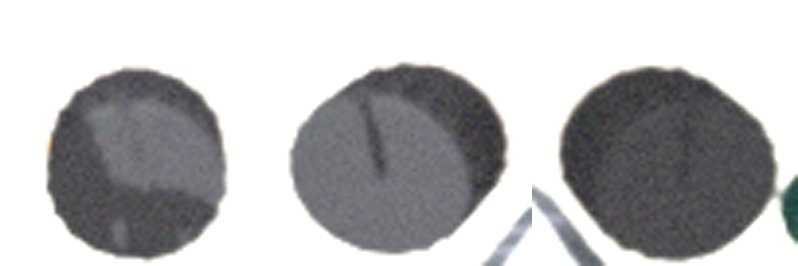

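The left cap in the picture is the middle jar's. It has a faint ridge pointing up and slightly left, towards the lip, and 1.5 rad of turning ended against a stop, so it is shut. Next is the clip, with a look from grasp orientation.

```bash
python3 - <<'E'
from h import *
from station import r,monitor,vision
r.goto((466,327,200),down(0.435))
f=vision.grab_frame("wrist"); np.savez("w_clip2.npz",**f); print(f["T"].round(3).tolist(),monitor.get_state()["joint_pos"].round(2),monitor.get_state()["t"])
im=f["color"]/255.; im=np.clip(im*1.3,0,1)**.6
cv2.imwrite("pics/clip2.png",cv2.resize((im*255).astype(np.uint8)[90:330,130:400,::-1],(675,600),interpolation=cv2.INTER_CUBIC))
E
```

```text
[[0.907, 0.403, 0.122, 433.885], [0.421, -0.868, -0.264, 393.851], [0.0, 0.291, -0.957, 342.935], [0.0, 0.0, 0.0, 1.0]] [ 0.49  0.45  1.73 -0.    0.96  0.06] 14.4833
```

View pics/clip2.png

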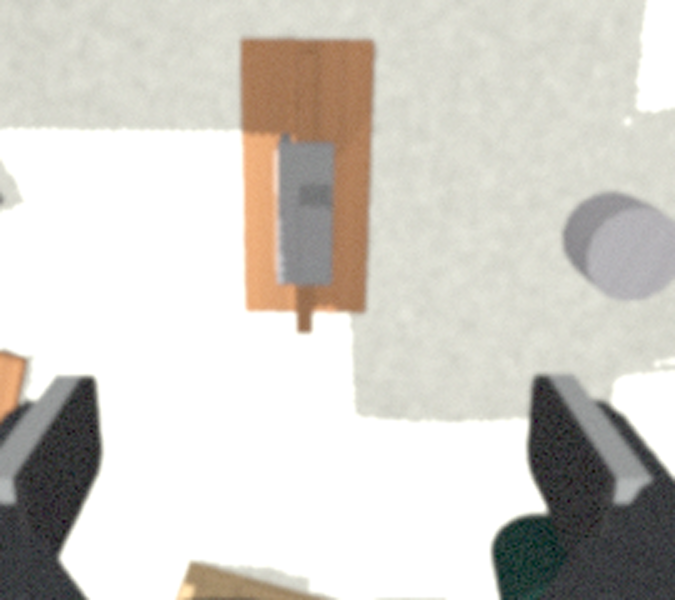

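The picture shows the clip aligned with the image columns: bridge at columns 278–331 from row 140, and the tab's near end face at columns 300–331, rows 185–206.

```bash
python3 - <<'E'
from h import *
f=dict(np.load("w_clip2.npz"));o=np.array([130,90])
yaw=.435
for yw in(.435,):
    X=np.array([np.cos(yw),np.sin(yw),0]);Y=np.array([-X[1],X[0],0])
    P=lambda u,v,z:ray(f,o+np.array([u,v])/2.5,z)[0]
    print("from tab top",P(315.5,206,92)-14*Y)
    print("from tab base",P(315.5,185,52)-14*Y)
    print("from bridge",P(304.5,141,52)-30*Y+4*X)
b=[P(242,40,10),P(246,310,10),P(373,40,10),P(365,310,10)]
for i,j in((1,0),(3,2)):
    d=b[i-0]-b[j]; d=-d; print("rail yaw",np.arctan2(d[1],d[0])-np.pi/2)
d=P(278,141,52)-P(277,284,52); print("bridge yaw",np.arctan2(d[1],d[0])-np.pi/2,np.linalg.norm(d))
d=P(331,141,52)-P(332,284,52); print("bridge yaw",np.arctan2(d[1],d[0])-np.pi/2)
E
```

```text
from tab top [466.16008489 326.04776835  92.        ]
from tab base [466.67571509 325.19592587  52.        ]
from bridge [465.54273009 326.71784591  52.        ]
rail yaw 0.42143547842523166
rail yaw 0.42734808785400324
bridge yaw 0.41337382133203926 60.46786288290946
bridge yaw 0.4484201939099366
```

```bash
cat >> h.py <<'E'
from station import r,kin,monitor,vision,order
st=monitor.get_state
def show(n):
    s=st(); print(n,round(s["t"],2),s["position"].round(1),"F",s["contact_force"].round(1),"M",s["moment"].round(2),"gap",round(s["finger_gap"],1),"ff",round(s["finger_force"],1),flush=True)
E
python3 - <<'E'
from h import *
f=dict(np.load("w_cap2.npz"))
im=f["color"].astype(int); sub=im[160:200,195:300]
m=((sub.max(2)-sub.min(2)<25)&(sub.max(2)<190)|(sub.max(2)<90)).astype(np.uint8)
c=max(cv2.findContours(m,0,2)[0],key=cv2.contourArea); (cx,cy),wh,an=cv2.minAreaRect(c)
print("grey",cx+195,cy+160,wh,an)
P=ray(f,np.array([[343,283],[425,272],[343,294],[425,284]])*.64,70); d=P[1]-P[0]+P[3]-P[2]
yaw=np.arctan2(d[1],d[0])-np.pi/2; print(P.round(1),P.mean(0),yaw, "home",P.mean(0)[:2]-6*np.array([np.cos(yaw),np.sin(yaw)]))
mm=(im.max(2)<45).astype(np.uint8)
for k in cv2.findContours(mm,0,2)[0]:
    e=cv2.minEnclosingCircle(k)
    if 15<e[1]<45: print("cap",e,ray(f,e[0],122).round(1))
r.grip(50,60)
r.goto((466,326,130),down(.43)); hit=r.movel((466,326,57),rate=80,until_force=8); show(("down",hit))
if not hit:
    r.grip(0,60); show("grip")
    p=st()["position"]; r.movel((466,326,180),rate=80); show("lift")
    g=vision.grab_frame("wrist"); np.savez("w_held.npz",**g)
    cv2.imwrite("pics/held.png",np.vstack([cv2.resize(g["color"][60:384,100:412,::-1],(577,600))]))
E
```

```text
grey 246.85999298095703 178.02000045776367 (3.3941125869750977, 38.466609954833984) 81.8698959350586
[[ 523.4 -145.    70. ]
 [ 515.2  -85.1   70. ]
 [ 531.8 -145.3   70. ]
 [ 524.2  -85.    70. ]] [ 523.63002282 -115.08753497   70.        ] 0.1298659096303112 home [ 517.68054722 -115.86454207]
cap ((254.59214782714844, 253.55111694335938), 24.81261444091797) [[ 587.  -104.9  122. ]]
cap ((100.64286041259766, 243.2142791748047), 28.05415916442871) [[ 574.8 -262.7  122. ]]
('down', False) 16.37 [466.2 326.1  57.4] F [ 0.2 -0.7  0.7] M [-0.04  0.04  0.  ] gap 50.0 ff 0.0
grip 16.79 [466.1 326.1  57.3] F [-0.2 -0.6  4.3] M [-0.04  0.14 -0.01] gap 11.2 ff 58.6
lift 18.48 [465.9 325.9 179.5] F [0.2 0.2 0.1] M [ 0.04 -0.02 -0.02] gap 11.4 ff 58.3
```

View pics/held.png

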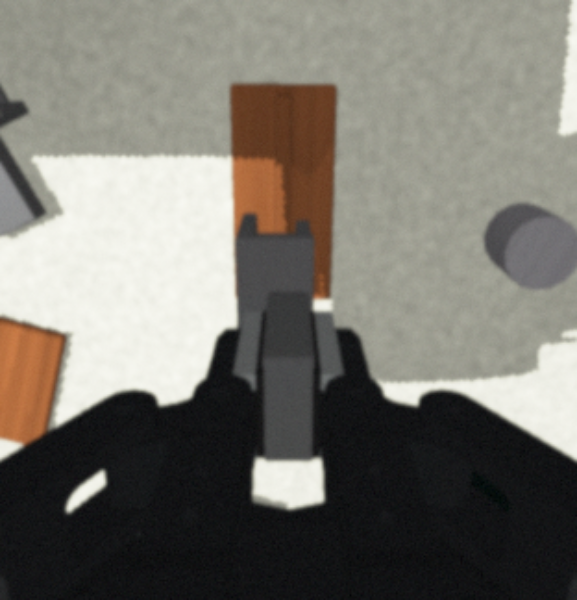

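The picture shows the clip held square and upright between the pads, label plate on the left and tongue on the right. Next I check by projection that the finger knuckles clear the cap: at the home pose the cap's rim is at about 51 mm towards +x, up to 43 mm above the TCP.

```bash
python3 - <<'E'
from h import *
g=dict(np.load("w_held.npz")); im=g["color"]
X=np.array([np.cos(.43),np.sin(.43),0]);Y=np.array([-X[1],X[0],0]); t=np.array([465.9,325.9,179.5])
for y in(0,11):
  for h in(20,30,36,43,50):
    row=[]
    for w in(25,30,35,40,45,51,56):
        u,v=proj(g,t+w*X+y*Y+[0,0,h])[0]; row.append((int(u),int(v),int(im[int(v),int(u)].max())) if 0<=v<384 and 0<=u<512 else None)
    print(y,h,row)
E
```

```text
0 20 [(310, 263, 154), (320, 263, 157), (331, 263, 152), (341, 263, 157), (352, 263, 165), (364, 263, 166), (375, 263, 217)]
0 30 [(314, 276, 197), (325, 276, 225), (336, 276, 24), (348, 276, 22), (359, 276, 215), (372, 276, 240), (384, 276, 241)]
0 36 [(316, 284, 19), (328, 284, 20), (340, 284, 11), (352, 284, 18), (364, 284, 20), (378, 284, 238), (390, 284, 242)]
0 43 [(320, 294, 21), (332, 294, 14), (345, 294, 25), (357, 294, 18), (370, 294, 22), (385, 294, 57), (397, 294, 239)]
0 50 [(324, 306, 25), (337, 306, 26), (350, 306, 20), (364, 306, 23), (377, 306, 18), (393, 306, 20), (406, 306, 82)]
11 20 [(311, 243, 157), (322, 243, 157), (332, 243, 153), (343, 243, 157), (354, 243, 156), (367, 243, 155), (378, 243, 155)]
11 30 [(315, 253, 159), (327, 253, 160), (338, 253, 160), (350, 253, 158), (361, 253, 164), (375, 253, 162), (387, 253, 151)]
11 36 [(318, 261, 160), (330, 261, 154), (342, 261, 156), (354, 261, 151), (366, 261, 157), (381, 261, 168), (393, 261, 240)]
11 43 [(322, 270, 243), (335, 270, 182), (347, 270, 229), (360, 270, 241), (373, 270, 238), (388, 270, 243), (401, 270, 238)]
11 50 [(326, 281, 22), (339, 281, 25), (353, 281, 22), (367, 281, 212), (380, 281, 235), (397, 281, 239), (410, 281, 240)]
```

```bash
python3 - <<'E'
from h import *
a=.125; p=np.array([516.8,-115.])
r.movel((466,326,225),rate=150)
r.goto((*p,225),down(a)); r.movel((*p,125),rate=100); show("pre")
g=vision.grab_frame("wrist"); np.savez("w_pre.npz",**g)
cv2.imwrite("pics/pre.png",cv2.resize((np.clip(g["color"][120:384,100:412,::-1]/255.*1.3,0,1)**.6*255).astype(np.uint8),(709,600),interpolation=cv2.INTER_CUBIC))
E
```

```text
pre 21.77 [ 517.1 -115.   125.5] F [0.  0.2 0. ] M [ 0.04  0.   -0.03] gap 11.3 ff 58.4
```

View pics/pre.png

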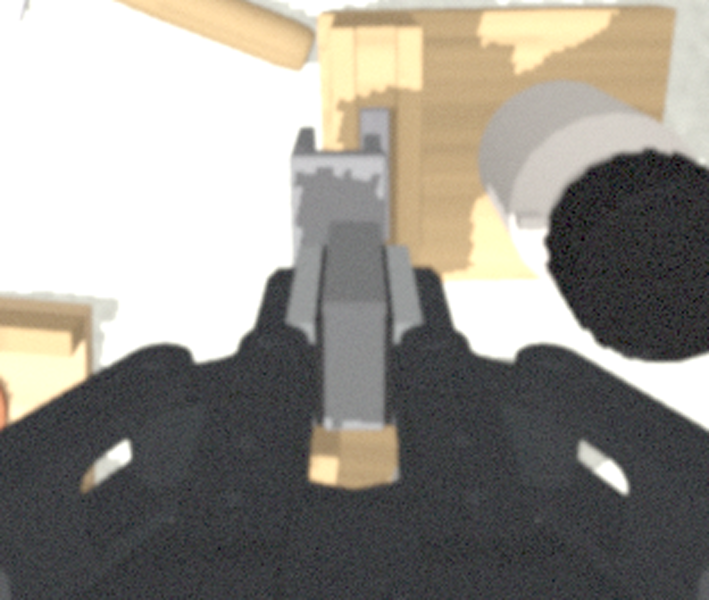

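The picture shows the tongue's end at columns 363–381, inside the slot (358–400). The lip is at 327–358 and the label plate at 299–315, so it needs about +1 mm in x.

```bash
python3 - <<'E'
from h import *
a=.125; p=np.array([517.9,-114.9])
r.movel((*p,120),rate=40)
hit=r.movel((*p,93),rate=40,until_force=6); show(("ins",hit))
if not hit:
    for z in(88,84,82,80.5):
        r.movel((*p,z),rate=25); r.wait(.15); show(z)
E
```

```text
('ins', False) 22.92 [ 518.  -114.9   93.1] F [-0.3  0.2 -0.3] M [-0.01  0.04 -0.01] gap 11.0 ff 58.4
88 23.42 [ 518.2 -115.    88.3] F [ 1.6 -0.7  3.6] M [-0.1  -0.27 -0.  ] gap 11.5 ff 59.0
84 23.88 [ 518.2 -115.    84.2] F [ 0.9 -0.5  6.7] M [-0.11 -0.27 -0.  ] gap 11.1 ff 59.4
82 24.27 [ 518.2 -115.    82.3] F [ 0.1 -0.4  6.6] M [-0.08 -0.25  0.  ] gap 11.7 ff 59.5
80.5 24.68 [ 518.3 -115.1   81.3] F [-0.6 -1.  13.7] M [ 0.07  0.1  -0.04] gap 11.1 ff 60.5
```

The force rises past the spring's 8 N at the predicted height, so the clip is home. I add a little more press, then hand in.

```bash
python3 - <<'E'
from h import *
r.movel((517.9,-114.9,79.9),rate=15); r.wait(.6); show("press")
s=st()
if 9<s["contact_force"][2]<40 and abs(s["position"][2]-81.3)<1: print(order.finish_job())
E
```

```text
press 25.52 [ 518.3 -115.    81.3] F [-2.5  0.  21.1] M [ 0.16  0.55 -0.05] gap 11.7 ff 61.7
the job is handed in; nothing more can be done
None
```

I handed the job in at 25.5 s, and the judge's verdict wasn't shown: the middle jar's cap is turned to its stop, and the clip is gripped and held pressed home on that stand's lip with about 21 N.

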